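# Unlock the safety cap of the solvent can and stand it in the drip cradle

### The arm

A 7-joint arm with a two-finger parallel gripper is mounted at the origin on the work surface; the furniture and walls round the work are solid. World frame = base frame: x ahead of the robot, y to its left, z up, the work surface at z = 0. Lengths are in m, angles in degrees, forces in N, time in s.
With the tool pointing down it reaches from about 0.4 to 0.85 m from the base axis. Payload 6.9 kg.
Tool frame: the origin (TCP) lies on the centre line of the jaws, within the pads' length; the fingertips stand 19 mm ahead of it and the grasp point (between the pads) is the TCP; x points along the fingers, z is the direction in which the jaws open and shut, and the axes are right-handed (so a half turn about x gives the same grasp; the last joint's range is limited). The gripper opens to 85 mm and grips with 20 to 120 N. Pads are 22 mm wide; open, the fingers measure 114 mm over their backs; the gripper's body (76 mm by 85 mm) begins 54 mm behind the grasp point. The pads swing forward as they close: fully open they stand 13 mm farther back than shut.
Start: joints at [72.794, 29.078, -13.613, 85.955, 7.202, 65.827, -8.869], TCP at [0.247, -0.574, 0.25] pointing down, gripper open.
Joint ranges: [-176.47, 176.47], [-13.61, 117.27], [-81.72, 77.17], [0.22, 143.17], [-87.28, 267.28], [10, 112.55], [-165.47, 165.47]. Speed limits (degrees/s): [136.94, 136.94, 180, 180, 180, 180, 180].

### API

Orientations are given as a 3x3 rotation matrix whose columns are the frame's x, y, z axes.
In Python, from workcell import move_to, servo_line, movej, set_gripper, sleep, inverse_kinematics, read_state, snapshot, calibration, Unreachable, finish_job gives the robot as it stands. Calls block until the motion is done:
- move_to(position, orientation): joint-space move of the TCP to a pose.
- servo_line(position, ori=None, max_speed=0.15): straight line of the TCP; ori=None keeps the orientation; max_speed is the mean speed in m/s.
- movej(angles): joint-space move.
- set_gripper(opening, f_grip=None): opening from 0.0 (shut) to 1.0 (fully open); f_grip is the grip in N (None keeps the last); returns when the fingers have stopped.
- sleep(seconds).
- inverse_kinematics(position, orientation): joint angles nearest the present ones, or None.
- read_state(): the state.
- snapshot(name): name is "scene" or "top" or "wrist"; returns (picture, depth): 400x640x3 uint8, red, green, blue; 400x640 float32, m along the optical axis (not along the pixel's ray), 0 where there is no reading.
- calibration(name): a dict with "mtx" (3x3 intrinsics, pixels), "world_from_camera" (4x4, takes a point from camera to world coordinates); the wrist camera has in their place "mount" (4x4, takes a point from camera to tool coordinates, whose origin is the TCP and whose axes are the tool frame's). Camera axes: x right, y down, z forward; pixel columns grow to the right and rows downward; lengths in m; the calibration is good to about 2 mm. A picture is of the moment at which its call begins: read the wrist's pose just before it. calibration takes no time and is no camera call.
A pose or a line that the arm cannot do raises Unreachable and nothing moves.
- finish_job(): hands the job in, once; it reports no verdict.
The state is a dict: "time_s": time; "joints": joint angles; "joint_velocities": joint speeds; "effort": joint torques, N m; "position": TCP position; "tcp_rot": TCP orientation; "force": force on the tool from outside, world axes, zero at the start; "moment": the same for the moment, N m; "opening": opening from 0.0 (shut) to 1.0 (fully open).
Only numpy, scipy, OpenCV 4.12 (cv2) and the standard library are available. Lean on these libraries where they do the work, as an engineer would, in place of code of your own. Each camera call takes 0.05 s, during which the arm holds its last target.

### The job

Open the can with the red push-and-turn safety cap: press the cap down firmly, turn it anticlockwise (seen from above) while it is pressed, lift it straight off and stand it mouth down on the worktop, letting go of it. Then take it again at a slant and stand it on its edge between the two wire hoops of the drip cradle, resting on the two rubber bars, either way round, and let go. Leave the aerosol, the beaker and the spring clamp where they are.

Things in the scene. Friction and masses are not known exactly. Their poses are not given: they have to be found in the camera images.
- red_cap: Loose red round safety cap, 50 mm outside diameter, 40 mm tall, open below, about 90 g; origin at the centre of its open underside, z along its axis to the closed top. Starts locked on the blue can's neck, origin 120 mm above the worktop. Finely ribbed straight wall: grip it across any diameter, with the finger ends above its underside.
- red_cap_mid (a point): Middle of the red cap: on its axis, 20 mm above its underside. Axes as the cap's.
- solvent_can: Blue oblong steel can with the red cap, fixed to the worktop: 63 mm (its x) by 87 mm (its y), flat top at 100 mm; origin at the centre of its underside. On top a black collar 49 mm in diameter up to 112 mm, then the neck up to 140 mm and, with the cap off, the white seal up to 159 mm. Lift the cap 50 mm to clear it.
- other_can: The green can of the same size and shape with a blue cap of the same size (top at 160 mm), fixed to the worktop; not to be opened. Origin at the centre of its underside.
- drip_cradle: Drip cradle, fixed: tray 90 mm (its x) by 84 mm (its y), 4 mm thick, lips 7 mm high at its x ends; origin at its underside's centre. Upright wire hoops, 5 mm thick, 40 mm high, 31 mm wide along y, at x = -26.5 and +26.5 mm leave 48 mm between them. Two rubber bars of 6 mm diameter run along x at y = -14 and +14 mm, tops at 10 mm.
- cradle_seat (a point): Where the middle of the cap lies when it stands properly in the cradle: 31 mm above the worktop over the tray's centre; axes as the cradle's. The cap's axis lies along x, its round wall rests on both bars and reaches beyond the hoops on either side in y, where the fingers have room.
- aerosol: Loose spray can, 58 mm in diameter and 187 mm tall, standing close in front of the blue can (towards the robot); origin at the centre of its underside. To be left alone.
- beaker: Loose small glass beaker, 72 x 78 mm, 90 mm tall; origin at the centre of its underside. To be left alone.
- clamp: Loose black spring clamp lying flat, 49 x 103 mm (long along its y), 18 mm thick; origin at the centre of its underside. To be left alone.
- neck_mouth (a point): Top of the steel neck, 140 mm up, on the axis the cap turns about. A sprung seal pushes the cap up. Detents let it turn only 0.1 rad until it is pressed at least 4 mm (about 10 N); it bottoms at 8 mm (14 N): aim for 6. Kept pressed, it turns anticlockwise from above; at 0.75 to 1.3 rad (aim for 1.05) it comes off straight up; end stop near 1.4 rad.
- bench_vice: Blue bench vice bolted to the worktop, not used: within 90 mm of its origin (centre of its underside), 104 mm high.
- drawer_unit: Dark steel drawer cabinet on the worktop at the robot's left, not used: within 190 mm of its origin in x and 160 mm in y, about 0.4 m high.
Things that resemble listed ones, but are neither listed nor needed, are in the scene too. Of the things that look like the red_cap, the middle-sized one is meant.

How it is judged:
By the outcome, as a careful person would: the job done as asked, in the order asked, and still so for the second after the job is handed in, with the robot touching nothing.
It also fails if it takes over 58 s, if anything falls off the work surface, if the arm or the gripper's body presses on something with over 40 N, if the wrist force passes 120 N, or if a joint passes its speed limit or range.

## Working session

There is one attempt and no reset: what is moved stays moved. The work goes in short steps, each a Python script; the robot and the scene stay as the last script left them, time stands still between calls to the robot, and variables do not carry over. Pictures are saved under pics/ and viewed, and the job is handed in when it is done.

```bash
mkdir -p pics; ls; cat > h.py <<'E'
import numpy as np, cv2
from workcell import *
def save(n,img,crop=None,s=1):
    if crop: r0,r1,c0,c1=crop; img=img[r0:r1,c0:c1]
    img=cv2.resize(img,None,fx=s,fy=s,interpolation=cv2.INTER_CUBIC)
    cv2.imwrite('pics/'+n+'.png',img[:,:,::-1])
def cloud(name,d,T=None):
    c=calibration(name);K=c['mtx']
    T=c['world_from_camera'] if T is None else T
    v,u=np.mgrid[:400,:640]
    P=np.stack([(u-K[0][2])/K[0][0]*d,(v-K[1][2])/K[1][1]*d,d],-1)
    T=np.array(T)
    W=P@T[:3,:3].T+T[:3,3]; W[d<=0]=np.nan
    return W
E
python3 - <<'E'
from h import *
s=read_state();print(s['time_s'],s['position'],s['force'])
for n in ('scene','top','wrist'):
    p,d=snapshot(n);np.savez('/tmp/'+n+'.npz',p=p,d=d);save(n,p)
    c=calibration(n);print(n,np.round(c.get('world_from_camera',c.get('mount')),3).tolist())
E
```

```text
pics
0.0 [ 0.24646118 -0.57384213  0.24943554] [0.32819105 0.5121529  0.01772075]
scene [[0.964, -0.22, 0.147, 0.346], [-0.264, -0.831, 0.489, -0.325], [0.015, -0.511, -0.86, 0.872], [0.0, 0.0, 0.0, 1.0]]
top [[0.01, -0.997, 0.075, 0.344], [-1.0, -0.011, -0.012, 0.114], [0.013, -0.075, -0.997, 1.479], [0.0, 0.0, 0.0, 1.0]]
wrist [[0.001, -0.27, 0.963, -0.124], [0.002, -0.963, -0.27, 0.069], [1.0, 0.002, -0.0, -0.0], [0.0, 0.0, 0.0, 1.0]]
```

View pics/scene.png

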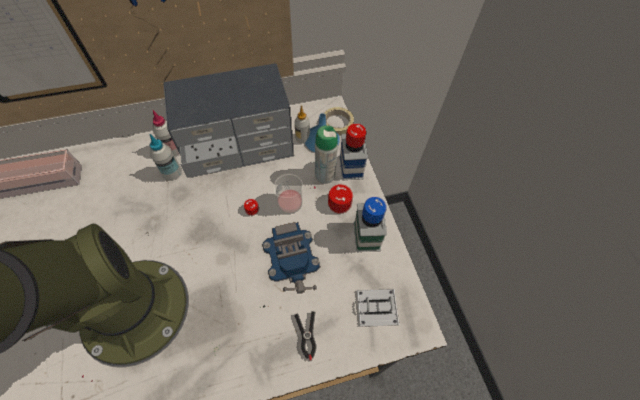

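View pics/top.png

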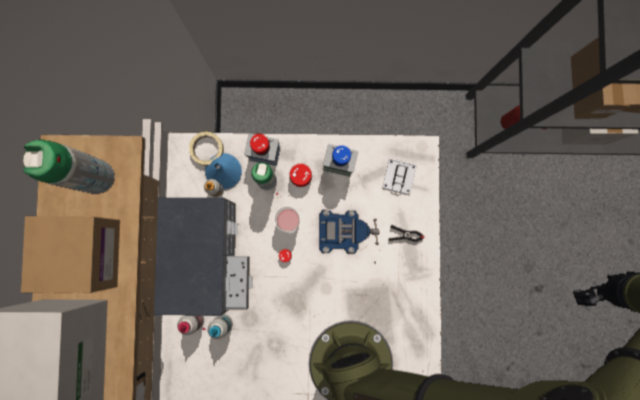

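The scene picture shows three red caps: one on the blue can at (356,135), a larger one loose on the worktop at (340,198), and a small one at (251,207). The one on the blue can fits the description. In the top picture it is at (260,144). The cradle is at (399,177), the aerosol at (262,172), the beaker at (288,218) and the clamp at (406,235).

```bash
python3 - <<'E'
from h import *
A={n:np.load('/tmp/'+n+'.npz') for n in('scene','top')}
p=A['scene']['p'];save('s1',p,(90,340,230,430),3.9 if 0 else 2.4)
p=A['top']['p'];save('t1',p,(120,270,170,430),3)
S=cloud('scene',A['scene']['d']);T=cloud('top',A['top']['d'])
for nm,W,I in(('scene',S,A['scene']['p']),('top',T,A['top']['p'])):
    I=I.astype(int)
    red=(I[...,0]>120)&(I[...,1]<60)&(I[...,2]<60)
    n,l,st,c=cv2.connectedComponentsWithStats(red.astype(np.uint8))
    for i in range(1,n):
        if st[i,4]>40:
            Q=W[l==i];Q=Q[~np.isnan(Q[:,0])]
            z=np.percentile(Q[:,2],95);t=Q[Q[:,2]>z-.004]
            print(nm,np.round(c[i]),st[i,4],'ztop',z.round(4),'mid',((t.max(0)+t.min(0))/2).round(4),'size',(t.max(0)-t.min(0)).round(4))
for nm,px in (('can-top',None),):pass
for k,(u,v) in {'cradle':(399,177),'bluecap':(341,155),'aero':(262,172),'beaker':(288,218),'vice':(345,231),'clamp':(406,235)}.items(): print(k,T[v,u].round(3))
E
```

```text
scene [356. 131.] 174 ztop 0.1618 mid [0.6098 0.2554 0.1604] size [0.0449 0.0454 0.0051]
scene [341. 195.] 312 ztop 0.0538 mid [0.5422 0.147  0.0522] size [0.0581 0.0599 0.0048]
scene [251. 205.] 96 ztop 0.0314 mid [0.3094 0.1892 0.0298] size [0.0345 0.0344 0.0044]
top [259. 143.] 190 ztop 0.1642 mid [0.6077 0.2561 0.1639] size [0.0457 0.0448 0.0073]
top [300. 175.] 250 ztop 0.0573 mid [0.5379 0.1502 0.0571] size [0.0547 0.0569 0.0075]
top [285. 255.] 57 ztop 0.0356 mid [0.3064 0.188  0.0343] size [0.0315 0.0228 0.0051]
cradle [ 0.54  -0.142  0.008]
bluecap [0.577 0.039 0.158]
aero [0.526 0.246 0.183]
beaker [0.415 0.184 0.021]
vice [0.378 0.021 0.059]
clamp [ 0.369 -0.163 -0.   ]
```

View pics/s1.png

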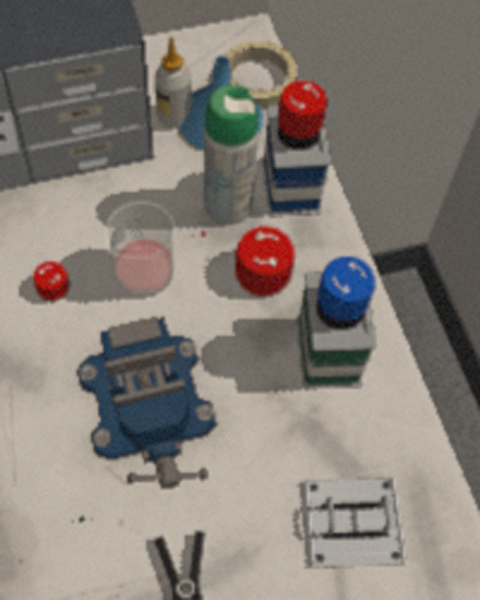

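View pics/t1.png

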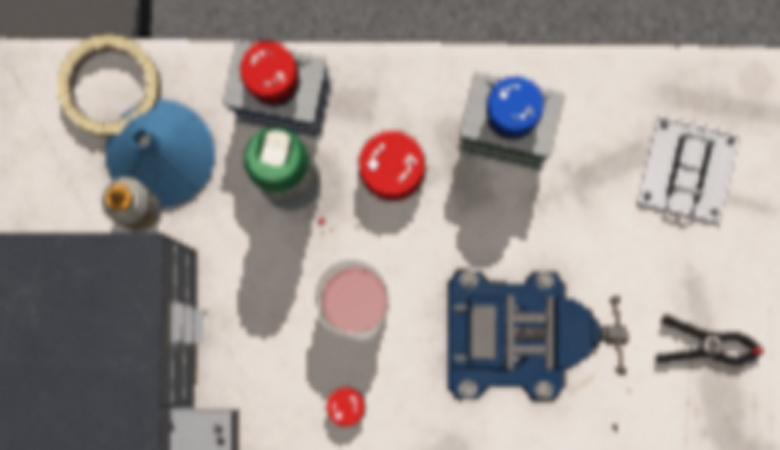

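```bash
python3 - <<'E'
from h import *
A={n:np.load('/tmp/'+n+'.npz') for n in('scene','top')}
T=cloud('top',A['top']['d'])
for k,(u,v) in {'edgeR':(436,200),'edgefar':(330,138),'edgeR2':(436,300),'drawer NE':(224,200),'drawer SE':(224,312),'drawlow':(246,300),'funneltip':(217,167),'bottle':(212,186),'free':(375,205),'vicehandle':(376,231),'cantop':(274,150),'greencantop':(352,163),'clampTip':(422,237),'clampA':(390,228),'free2':(420,210),'free3':(380,260)}.items(): print(k,T[v,u].round(3))
# points higher than 1cm in the cap corridor
I=A['top']['p']; save('t2',I,(150,205,370,430),10)
S=A['scene']['p']; save('s2',S,(280,335,345,410),10)
# IK checks
def R(app,jaw):
    x=np.array(app,float);x/=np.linalg.norm(x);z=np.array(jaw,float);z-=x*(z@x);z/=np.linalg.norm(z)
    return np.stack([x,np.cross(z,x),z],1)
for a in range(-180,180,30):
    q=inverse_kinematics([0.609,0.256,0.147],R([0,0,-1],[np.cos(np.radians(a)),np.sin(np.radians(a)),0]))
    print(a,None if q is None else np.round(q,0))
print(np.round(read_state()['tcp_rot'],2).tolist())
E
```

```text
edgeR [ 0.474 -0.253 -0.003]
edgefar [ 0.657  0.063 -0.002]
edgeR2 [ 0.18  -0.25   0.002]
drawer NE [0.451 0.341 0.195]
drawer SE [0.162 0.34  0.16 ]
drawlow [0.19  0.288 0.125]
funneltip [0.565 0.398 0.002]
bottle [0.497 0.391 0.101]
free [ 0.457 -0.072 -0.003]
vicehandle [ 0.378 -0.067  0.063]
cantop [0.599 0.222 0.101]
greencantop [0.566 0.005 0.098]
clampTip [ 0.363 -0.207  0.017]
clampA [ 0.389 -0.117 -0.005]
free2 [ 0.444 -0.206 -0.003]
free3 [ 0.295 -0.086  0.005]
-180 [  9.  53. -70.  88.  51.  76. 113.]
-150 [ -56.   53.   66.   88.  -50.   72. -132.]
-120 [ -12.   38.  -23.   88.   16.   57. -159.]
-90 [  -8.   39.  -29.   88.   21.   59. -133.]
-60 [  -4.   41.  -38.   88.   27.   61. -108.]
-30 [  1.  43. -47.  88.  34.  64. -84.]
0 [  2.  44. -50.  88.  36.  65. -56.]
30 [  3.  45. -52.  88.  38.  66. -27.]
60 [  4.  46. -55.  88.  40.  67.   1.]
90 [  5.  47. -57.  88.  41.  69.  30.]
120 [  9.  53. -70.  88.  51.  76.  53.]
150 [  9.  53. -70.  88.  51.  76.  83.]
[[-0.0, 0.92, 0.39], [0.0, 0.39, -0.92], [-1.0, -0.0, -0.0]]
```

View pics/t2.png

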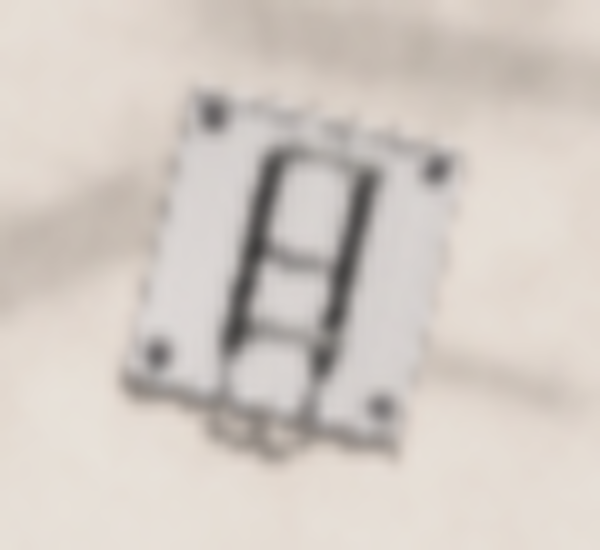

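View pics/s2.png

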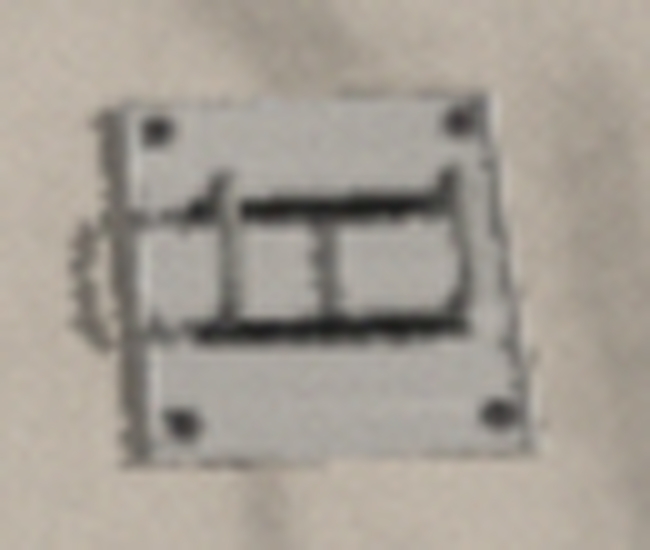

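```bash
cat >> h.py <<'E'
def R(app,jaw):
    x=np.array(app,float);x/=np.linalg.norm(x);z=np.array(jaw,float);z-=x*(z@x);z/=np.linalg.norm(z)
    return np.stack([x,np.cross(z,x),z],1)
def J(a): a=np.radians(a); return [np.cos(a),np.sin(a),0]
def wristT(s):
    T=np.eye(4);T[:3,:3]=s['tcp_rot'];T[:3,3]=s['position']
    return T@np.array(calibration('wrist')['mount'])
def shot(n):
    s=read_state();p,d=snapshot('wrist');T=wristT(s);np.savez('/tmp/'+n+'.npz',p=p,d=d,T=T);save(n,p);return p,d,T
E
python3 - <<'E'
from h import *
move_to([0.57,-0.142,0.28],R([0,0,-1],J(-100)))
s=read_state();print(s['time_s'],np.round(s['joints'],1))
shot('w_cradle')
E
```

```text
2.1 [ 21.9  24.6 -15.7  89.1   7.   67.3 -95.3]
```

View pics/w_cradle.png

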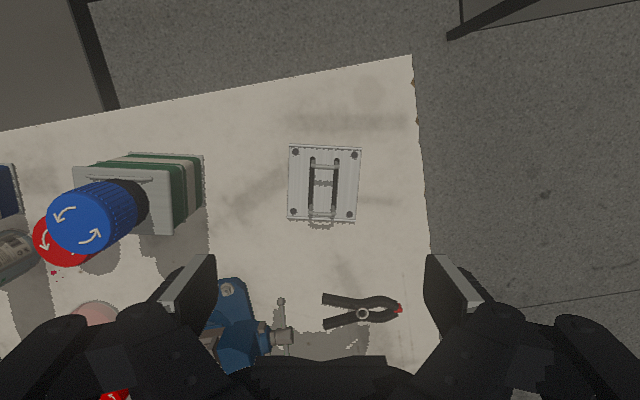

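The wrist picture shows the whole cradle at (324,183), well clear of everything else. Next I'll enlarge it to read the corners, then do the same for the cap.

```bash
python3 - <<'E'
from h import *
A=np.load('/tmp/w_cradle.npz');save('wc2',A['p'],(130,240,270,380),5.4)
move_to([0.605,0.256,0.29],R([0,0,-1],J(-110)))
s=read_state();print(s['time_s'],np.round(s['joints'],1))
shot('w_cap')
p,d=snapshot('scene');save('s3',p)
W=cloud('wrist',A['d'],A['T'])
m=(W[...,2]>0.0025)&(W[...,2]<0.0065); m[:130]=0;m[240:]=0;m[:,:270]=0;m[:,380:]=0
Q=W[m];r=cv2.minAreaRect((Q[:,:2]*1000).astype(np.float32));print(r,len(Q))
# hoops
for lo,hi in((0.03,0.05),(0.007,0.013)):
    m2=(W[...,2]>lo)&(W[...,2]<hi);m2[:130]=0;m2[240:]=0;m2[:,:285]=0;m2[:,365:]=0
    print(lo,m2.sum(),W[m2].round(3)[::max(1,m2.sum()//12)].tolist())
E
```

```text
3.6333 [ -15.2   30.9  -17.2   76.7    9.2   73.8 -142.8]
((550.7808227539062, -140.60252380371094), (103.6866455078125, 121.0445556640625), 86.69065856933594) 4129
0.03 275 [[0.577, -0.136, 0.031], [0.576, -0.137, 0.04], [0.571, -0.16, 0.04], [0.572, -0.154, 0.043], [0.572, -0.148, 0.044], [0.572, -0.145, 0.044], [0.569, -0.153, 0.041], [0.52, -0.148, 0.035], [0.52, -0.146, 0.039], [0.522, -0.141, 0.043], [0.522, -0.135, 0.044], [0.521, -0.133, 0.044], [0.519, -0.136, 0.043]]
0.007 677 [[0.598, -0.113, 0.008], [0.589, -0.154, 0.007], [0.581, -0.185, 0.008], [0.573, -0.131, 0.009], [0.556, -0.16, 0.009], [0.555, -0.128, 0.01], [0.544, -0.156, 0.01], [0.542, -0.128, 0.01], [0.531, -0.152, 0.01], [0.529, -0.124, 0.01], [0.518, -0.1, 0.007], [0.504, -0.137, 0.007], [0.495, -0.167, 0.007]]
```

View pics/wc2.png

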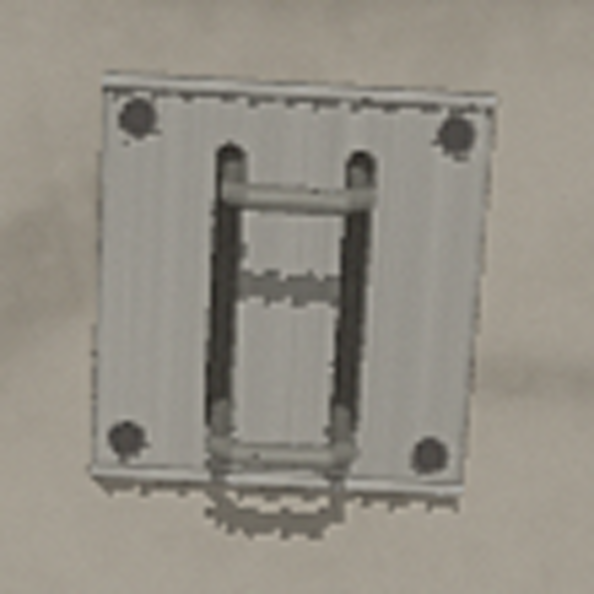

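View pics/w_cap.png

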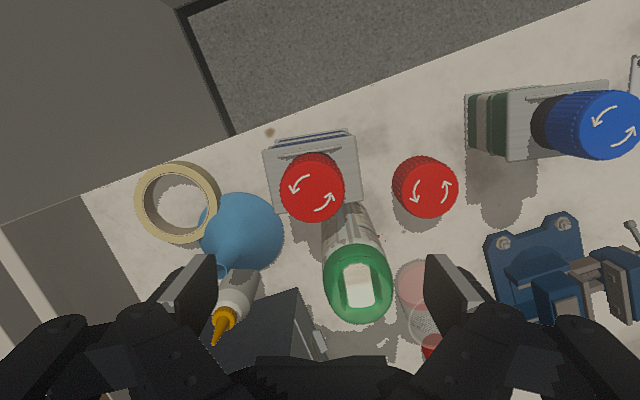

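View pics/s3.png

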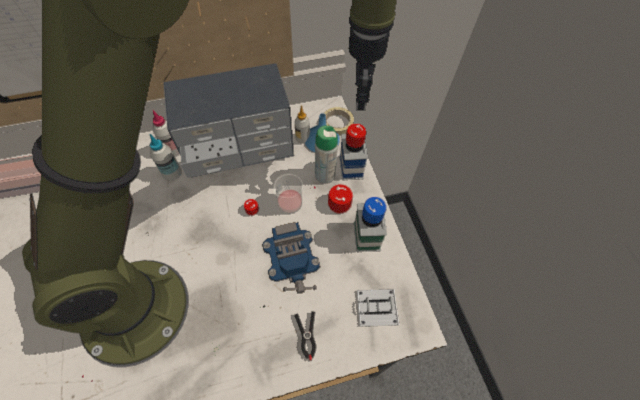

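The wrist picture shows the red cap on the blue can at (312,187), with the aerosol top at (357,285) and the larger red cap at (425,187). The depth sizes picked out the same one: 45 mm at 160 mm height. Next: tray pose from the rivets, and cap centre from the wrist depth.

```bash
cat >> h.py <<'E'
def ray(T,u,v,z,name='wrist'):
    K=np.array(calibration(name)['mtx']);d=T[:3,:3]@np.linalg.inv(K)@[u,v,1]
    return T[:3,3]+d*(z-T[2,3])/d[2]
def circ(P):
    A=np.c_[2*P,np.ones(len(P))];b=(P**2).sum(1);x=np.linalg.lstsq(A,b,rcond=None)[0];return x[:2],np.sqrt(x[2]+x[:2]@x[:2])
E
python3 - <<'E'
from h import *
A=np.load('/tmp/w_cradle.npz')
c=np.array([ray(A['T'],270+x/5.4,130+y/5.4,.004) for x,y in((137,118),(456,134),(428,456),(127,438))])[:,:2]
print('rivets',c.round(4).tolist(),'mid',c.mean(0).round(4))
e1=(c[0]+c[1]-c[2]-c[3])/2; e2=(c[0]+c[3]-c[1]-c[2])/2
print(np.linalg.norm(e1),np.degrees(np.arctan2(*e1[::-1])),np.linalg.norm(e2),np.degrees(np.arctan2(*e2[::-1]))-90)
h=np.array([ray(A['T'],270+x/5.4,130+y/5.4,.0425) for x,y in((298,192),(285,452))])[:,:2];print('hoops',h.round(4),h.mean(0),np.linalg.norm(h[0]-h[1]))
B=np.load('/tmp/w_cap.npz');W=cloud('wrist',B['d'],B['T']);I=B['p'].astype(int)
red=(I[...,0]>100)&(I[...,1]<80)&(I[...,2]<80)
n,l,st,cc=cv2.connectedComponentsWithStats(red.astype(np.uint8))
for i in range(1,n):
    if st[i,4]>500:
        mk=cv2.morphologyEx((l==i).astype(np.uint8),cv2.MORPH_CLOSE,np.ones((15,15)))>0
        Q=W[mk];Q=Q[~np.isnan(Q[:,0])];z=np.median(np.sort(Q[:,2])[-len(Q)//3:]);t=Q[abs(Q[:,2]-z)<.003]
        (x,y),r=cv2.minEnclosingCircle((t[:,:2]*1000).astype(np.float32));print(cc[i].round(),z,'circ',x,y,r,'mean',t.mean(0))
for k,(u,v) in {'canTL':(263,150),'canTR':(357,137)}.items(): print(k,ray(B['T'],u,v,.1).round(4))
g=W[260:300,345:375].reshape(-1,3);print('aero',np.nanmedian(g,0),np.nanmax(g[:,2]))
Q=W[(W[...,2]>.165)&(W[...,2]<.2)&(I[...,1]>I[...,0]+20)];print('aero green',Q.min(0),Q.max(0))
E
```

```text
rivets [[0.5882, -0.1169], [0.573, -0.1836], [0.5022, -0.1667], [0.5181, -0.1008]] mid [ 0.5454 -0.142 ]
0.07230015013193215 -13.17084666811046 0.06807509527840136 -13.230865206098642
hoops [[ 0.5733 -0.1487]
 [ 0.5211 -0.137 ]] [ 0.54722534 -0.14287913] 0.05344732742595576
[312. 188.] 0.1610831490286196 circ 611.1010131835938 259.28204345703125 24.77448081970215 mean [0.61174865 0.25910652 0.16048501]
[426. 186.] 0.052216152568926394 circ 543.4678955078125 151.76011657714844 31.176469802856445 mean [0.54429366 0.15167933 0.05158387]
canTL [0.6493 0.2938 0.1   ]
canTR [0.6312 0.2101 0.1   ]
aero [0.53831759 0.24726882 0.1767815 ] 0.1835490633681245
aero green [0.50679507 0.2230176  0.16504811] [0.55765485 0.277376   0.18959527]
```

```bash
python3 - <<'E'
from h import *
C=[0.6105,0.2578]
R0=R([0,0,-1],J(-118))
q=inverse_kinematics(C+[.147],R0);print(np.round(q,0))
q=inverse_kinematics(C+[.141],R([0,0,-1],J(-58)));print(np.round(q,0))
set_gripper(0.85)
move_to(C+[.23],R0)
servo_line(C+[.147],R0,0.12)
s=read_state();print(s['time_s'],np.round(s['joints'],0),s['position'],s['force'].round(1))
shot('w_pre')
set_gripper(0,60)
s=read_state();print(s['time_s'],s['opening'],s['position'].round(4),s['force'].round(1),s['moment'].round(2))
p,d,_=shot('w_grip');p,d=snapshot('scene');save('s4',p,(60,240,250,430),4)
E
```

```text
[ -17.   38.  -14.   88.   10.   56. -152.]
[ -10.   39.  -27.   88.   20.   58. -100.]
5.2167 [ -17.   37.  -14.   87.   10.   56. -152.] [0.61112985 0.25816294 0.14825566] [ 0.8 -0.1 -0.1]
5.6 0.5574266984096186 [0.6109 0.2581 0.1482] [ 0.2 -0.6  5.9] [ 0.03  0.14 -0.03]
```

View pics/w_grip.png

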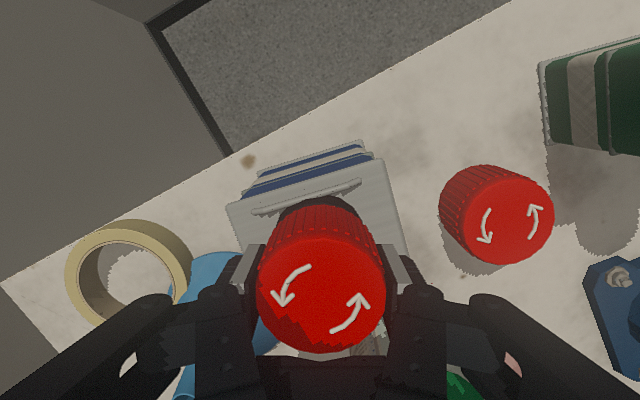

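View pics/s4.png

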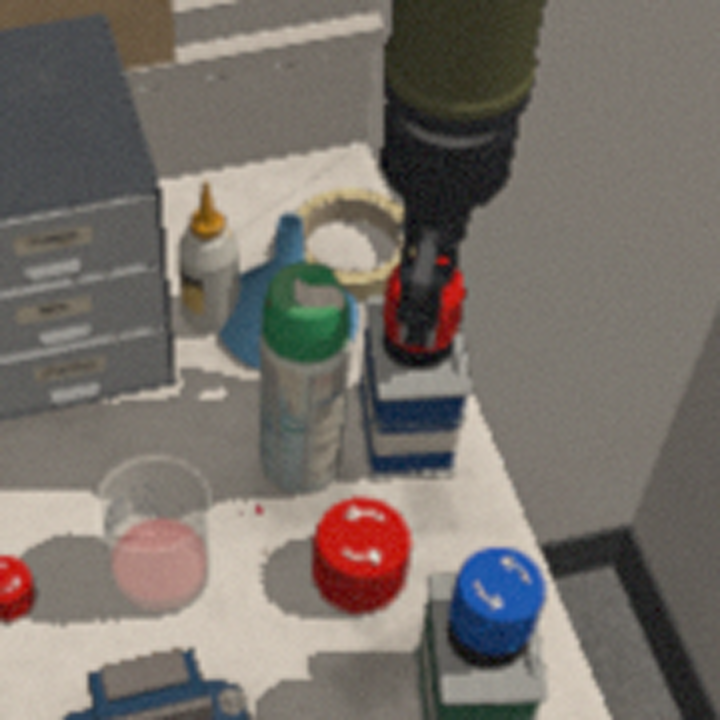

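```bash
python3 - <<'E'
from h import *
s=read_state();p=s['position'].copy();p0=p.copy()
def st(t=''):
    s=read_state();print(t,round(s['time_s'],2),(s['position']-p0).round(4),s['force'].round(1),s['moment'].round(2),round(s['opening'],3));return s
p[2]-=.006
servo_line(p,R([0,0,-1],J(-118)),.03);s=st('press')
for k in range(4):
    f=s['force'][2]
    if 11.2<=f<=13.2: break
    p[2]-=np.clip((12.2-f)*.001,-.003,.002); servo_line(p,R([0,0,-1],J(-118)),.03);s=st('adj')
E
```

```text
press 6.01 [ 0.0001  0.     -0.0044] [-3.1 -2.  10.7] [-0.31  0.71 -0.01] 0.556
adj 6.26 [ 0.0001  0.     -0.0056] [-3.8 -1.7 11.8] [-0.38  0.8   0.01] 0.556
```

```bash
python3 - <<'E'
from h import *
s=read_state();p=s['position'].copy();p[2]-=.0017;p0=s['position'].copy()
def st(t=''):
    s=read_state();print(t,round(s['time_s'],2),(s['position']-p0).round(4),s['force'].round(1),s['moment'].round(2),round(s['opening'],3), round(np.degrees(np.arctan2(s['tcp_rot'][1][2],s['tcp_rot'][0][2])),1),np.abs(s['joint_velocities']).max().round(1));return s
for a in (-108,-98,-88,-78,-68,-58):
    servo_line(p,R([0,0,-1],J(a)),.05);s=st(a)
    f=s['force'][2]
    if not 10.8<f<13.4: p[2]-=np.clip((12.2-f)*.001,-.002,.002)
    if np.linalg.norm(s['force'])>40 or abs(s['moment'][2])>3: break
shot('w_turn')
E
```

```text
-108 6.58 [0.0009 0.0005 0.0006] [-0.9 -0.9 10.6] [-0.07  0.35  0.06] 0.554 -108.0 0.7
-98 6.91 [ 0.0014  0.0009 -0.0006] [-1.4 -0.5 12.5] [0.02 0.23 0.01] 0.559 -98.0 0.8
-88 7.23 [ 0.0013  0.0012 -0.0005] [-0.7  0.2 11.3] [0.11 0.27 0.1 ] 0.561 -88.0 0.8
-78 7.56 [ 0.0012  0.0014 -0.0006] [-1.1 -0.4 12.2] [0.19 0.27 0.06] 0.558 -78.0 0.8
-68 7.88 [ 0.0012  0.0015 -0.0006] [-0.9 -0.  12.8] [0.2  0.23 0.03] 0.558 -68.0 0.8
-58 8.21 [ 0.0012  0.0016 -0.0006] [-1.5  1.4 12.3] [ 0.25  0.23 -0.03] 0.559 -58.0 0.7
```

View pics/w_turn.png

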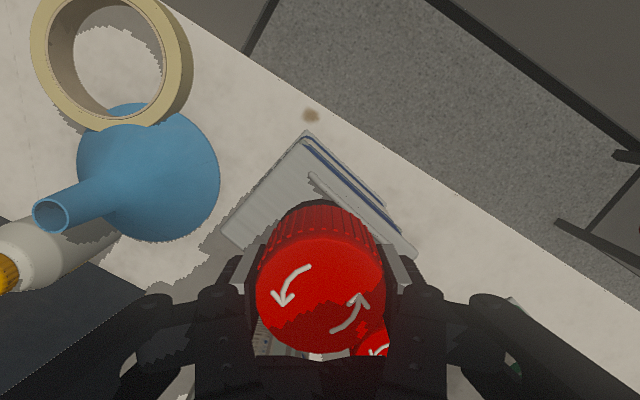

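The cap's arrows sit the same in the jaws as before the turn (still at about (320,300)), so it turned 60° without slipping. Now the lift.

```bash
python3 - <<'E'
from h import *
s=read_state();p=s['position'].copy();p0=p.copy();Ro=R([0,0,-1],J(-58))
for dz in (.006,.018):
    p[2]=p0[2]+dz;servo_line(p,Ro,.05);s=read_state();print(dz,s['time_s'],(s['position']-p0).round(4),s['force'].round(1),round(s['opening'],3))
    if s['force'][2]<-15: raise SystemExit
p[2]=p0[2]+.075;servo_line(p,Ro,.15);s=read_state();print(s['time_s'],s['position'].round(4),s['force'].round(1),round(s['opening'],3),np.round(s['joints'],1))
shot('w_lift');q,d=snapshot('scene');save('s5',q,(60,240,250,430),4)
E
```

```text
0.006 8.5917 [0.0001 0.0002 0.0073] [-1.9 -0.8  5.7] 0.559
0.018 8.9833 [-0.     -0.0001  0.0182] [-0.7  0.3 -0.9] 0.557
9.5167 [0.6121 0.2595 0.2165] [-0.7  0.6 -0.6] 0.56 [  -7.3   36.4  -32.2   82.    20.    67.4 -100.1]
```

View pics/s5.png

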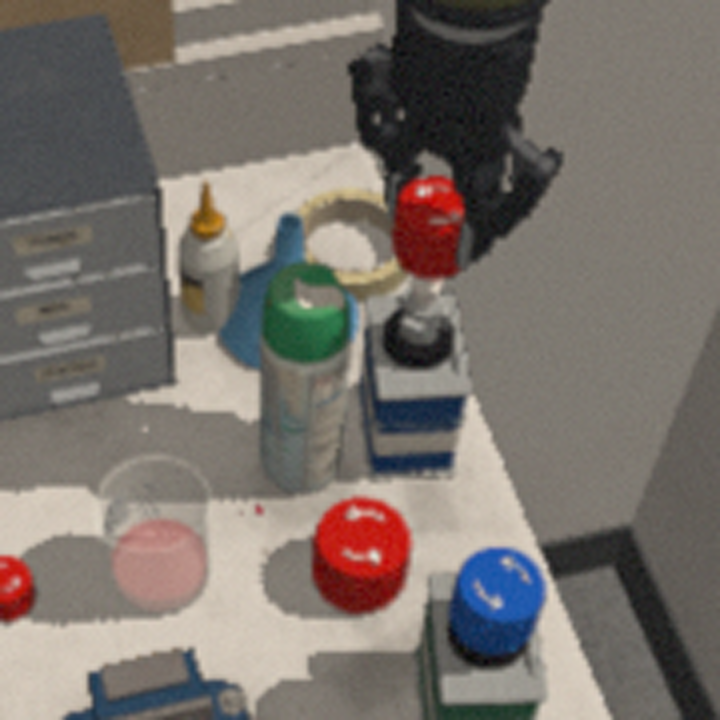

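```bash
cat >> h.py <<'E'
def slant(az,th,flip):
    a=np.radians(az);t=np.radians(th)
    return R([np.sin(t)*np.cos(a),np.sin(t)*np.sin(a),-np.cos(t)],np.array([-np.sin(a),np.cos(a),0])*flip)
E
python3 - <<'E'
from h import *
cy=-13.2
print('CRADLE')
for back in (0,180):
  for th in (35,45,55):
    for fl in(1,-1):
        q=inverse_kinematics([.546,-.142,.033],slant(cy+back,th,fl)); print(back,th,fl,None if q is None else np.round(q,0).tolist())
for nm,P in(('A',[.47,-.06]),('B',[.45,-.2]),('C',[.46,-.05])):
  print(nm,)
  for az in range(-150,181,30):
    for fl in (1,-1):
      q=inverse_kinematics(P+[.027],slant(az,45,fl))
      if q is not None: print(az,fl,np.round(q,0).tolist())
E
```

```text
CRADLE
0 35 1 [36.0, 43.0, -37.0, 140.0, 143.0, 41.0, -51.0]
0 35 -1 [-2.0, 41.0, 20.0, 140.0, 199.0, 37.0, 68.0]
0 45 1 None
0 45 -1 None
0 55 1 None
0 55 -1 None
180 35 1 [21.0, 57.0, -19.0, 77.0, 11.0, 84.0, -102.0]
180 35 -1 [40.0, 72.0, -70.0, 76.0, 43.0, 102.0, 48.0]
180 45 1 [20.0, 63.0, -18.0, 67.0, 10.0, 97.0, -101.0]
180 45 -1 [35.0, 73.0, -59.0, 67.0, 35.0, 108.0, 55.0]
180 55 1 [19.0, 69.0, -16.0, 58.0, 9.0, 109.0, -100.0]
180 55 -1 [26.0, 72.0, -36.0, 58.0, 20.0, 112.0, 69.0]
A
-150 1 [5.0, 55.0, -22.0, 92.0, 28.0, 83.0, -91.0]
-150 -1 [22.0, 67.0, -58.0, 92.0, 46.0, 102.0, 67.0]
-120 1 [-2.0, 52.0, -24.0, 104.0, 44.0, 76.0, -85.0]
-120 -1 [20.0, 71.0, -70.0, 104.0, 62.0, 110.0, 72.0]
-90 1 [-8.0, 49.0, -25.0, 121.0, 65.0, 67.0, -85.0]
-90 -1 [-59.0, 69.0, 66.0, 121.0, -31.0, 30.0, -164.0]
-60 1 [-12.0, 47.0, -22.0, 139.0, 94.0, 61.0, -94.0]
-60 -1 [-52.0, 55.0, 43.0, 140.0, 133.0, 15.0, 50.0]
60 1 [61.0, 52.0, -42.0, 130.0, -58.0, 15.0, -121.0]
60 -1 [72.0, 63.0, -64.0, 130.0, 41.0, 12.0, -41.0]
90 1 [44.0, 50.0, -22.0, 112.0, -32.0, 47.0, -126.0]
90 -1 [69.0, 71.0, -73
[... 1531 characters left out ...]
4.0, 67.0, -86.0]
-90 -1 [-61.0, 69.0, 66.0, 122.0, -31.0, 31.0, -165.0]
-60 1 [-14.0, 47.0, -23.0, 140.0, 93.0, 62.0, -95.0]
-60 -1 [-54.0, 55.0, 43.0, 141.0, 131.0, 15.0, 51.0]
60 1 [63.0, 53.0, -45.0, 132.0, -61.0, 12.0, -118.0]
60 -1 [74.0, 67.0, -71.0, 132.0, 65.0, 17.0, -66.0]
90 1 [44.0, 50.0, -23.0, 114.0, -33.0, 45.0, -126.0]
90 -1 [68.0, 71.0, -72.0, 114.0, 29.0, 46.0, -11.0]
120 1 [33.0, 53.0, -19.0, 100.0, -15.0, 65.0, -123.0]
120 -1 [57.0, 73.0, -72.0, 99.0, 27.0, 71.0, 10.0]
150 1 [23.0, 56.0, -19.0, 90.0, -1.0, 78.0, -114.0]
150 -1 [45.0, 75.0, -72.0, 90.0, 32.0, 91.0, 26.0]
180 1 [13.0, 56.0, -20.0, 88.0, 13.0, 84.0, -103.0]
180 -1 [34.0, 76.0, -74.0, 88.0, 41.0, 105.0, 41.0]
```

```bash
python3 - <<'E'
from h import *
Ro=R([0,0,-1],J(-90))
s=read_state();p=s['position'].copy();p[2]=.275
servo_line(p,R([0,0,-1],J(-58)),.2)
move_to([.46,-.07,.27],Ro);s=read_state();print(s['time_s'],s['position'],np.round(s['joints'],0),s['opening'])
servo_line([.46,-.07,.05],Ro,.2)
z=.034;servo_line([.46,-.07,z],Ro,.06)
f0=read_state()['force'][2]
for i in range(8):
    s=read_state();print(round(s['time_s'],2),s['position'].round(4),s['force'].round(1))
    if s['force'][2]-f0>3: break
    z-=.0015;servo_line([.46,-.07,z],Ro,.03)
q,d=snapshot('scene');save('s6',q,(200,340,270,430),5)
E
```

```text
11.4167 [ 0.4608597  -0.06889581  0.27004394] [ 27.  15. -27. 107.   8.  60. -94.] 0.5560893614029068
13.08 [ 0.4597 -0.07    0.0337] [-0.4 -0.5 -0.9]
13.33 [ 0.46   -0.07    0.0325] [ 0.6 -0.2 -1.2]
13.58 [ 0.46  -0.07   0.031] [-0.5  0.9 -1.1]
13.83 [ 0.4599 -0.07    0.0294] [-0.3  0.6 -1.1]
14.08 [ 0.4601 -0.07    0.0283] [-0.7  1.1  3.6]
```

View pics/s6.png

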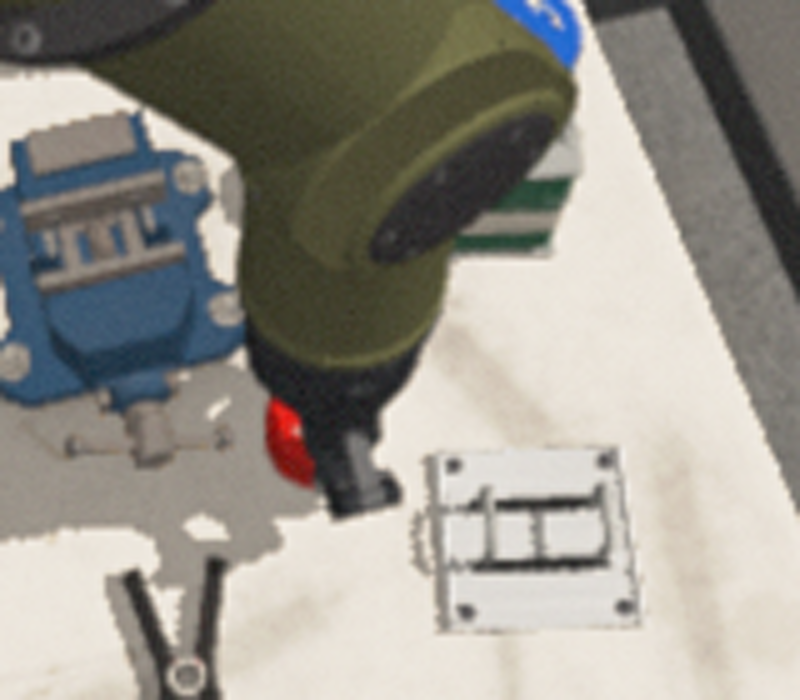

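The cap is standing on the worktop in the jaws, with contact at 28 mm TCP height. Next I'll release, lift and look.

```bash
python3 - <<'E'
from h import *
Ro=R([0,0,-1],J(-90))
set_gripper(0.9)
servo_line([.46,-.07,.12],Ro,.15)
servo_line([.46,-.07,.20],Ro,.2)
p,d,T=shot('w_down');s=read_state();print(s['time_s'],s['opening'],np.round(s['joints'],0))
W=cloud('wrist',d,T);I=p.astype(int)
red=(I[...,0]>100)&(I[...,1]<80)&(I[...,2]<80)
n,l,st,cc=cv2.connectedComponentsWithStats(red.astype(np.uint8))
for i in range(1,n):
    if st[i,4]>500:
        mk=cv2.morphologyEx((l==i).astype(np.uint8),cv2.MORPH_CLOSE,np.ones((15,15)))>0
        Q=W[mk];Q=Q[~np.isnan(Q[:,0])];z=np.percentile(Q[:,2],80);t=Q[abs(Q[:,2]-z)<.003]
        print(cc[i].round(),z,'circ',cv2.minEnclosingCircle((t[:,:2]*1000).astype(np.float32)))
for z in (.0265,.09):
  for th,az in ((50,90),(50,100),(45,90)):
    q=inverse_kinematics([.46,-.07,z],slant(az,th,1));print(z,th,az,None if q is None else np.round(q,0).tolist())
E
```

```text
15.9 0.9009084475901256 [ 26.  19. -27. 113.  11.  50. -97.]
[33. 79.] 0.05243796178813419 circ ((542.0057983398438, 149.7715301513672), 31.669933319091797)
[320. 183.] 0.0410047998495369 circ ((459.9309997558594, -69.98695373535156), 24.78151512145996)
0.0265 50 90 [44.0, 52.0, -17.0, 111.0, -37.0, 53.0, -119.0]
0.0265 50 100 [41.0, 53.0, -16.0, 105.0, -29.0, 60.0, -120.0]
0.0265 45 90 [43.0, 49.0, -18.0, 113.0, -34.0, 49.0, -122.0]
0.09 50 90 [42.0, 45.0, -14.0, 110.0, -38.0, 60.0, -121.0]
0.09 50 100 [39.0, 47.0, -14.0, 105.0, -31.0, 66.0, -121.0]
0.09 45 90 [41.0, 42.0, -15.0, 112.0, -36.0, 56.0, -124.0]
```

View pics/w_down.png

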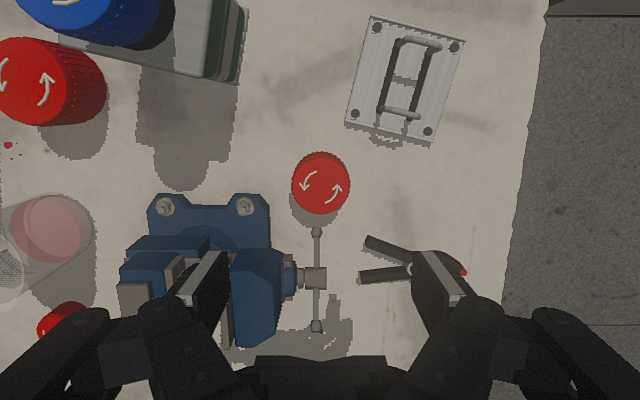

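The cap stands mouth down at (320,183), and its measured centre is (0.460,-0.070). The vice handle's end at (317,232) is nearby, so I'll check that clearance before the slanted grasp.

```bash
python3 - <<'E'
from h import *
B=np.load('/tmp/w_down.npz');W=cloud('wrist',B['d'],B['T'])
for u,v in((317,229),(317,233),(317,240),(317,250)):print(u,v,W[v,u].round(4))
m=(W[...,2]>.03)&(W[...,0]<.43);m[:224]=0;m[265:]=0;m[:,:300]=0;m[:,335:]=0
print(W[m].max(0),W[m].min(0))
C=np.array([.46,-.07,.0265]);Rg=slant(100,50,1);a=Rg[:,0]
set_gripper(0.78)
move_to(C-a*.09+[0,0,.04],Rg);s=read_state();print(s['time_s'],s['position'],np.round(s['joints'],0))
servo_line(C-a*.06,Rg,.15)
shot('w_sl');q,d=snapshot('scene');save('s7',q,(200,340,270,430),5)
E
```

```text
317 229 [ 0.4188 -0.0667  0.031 ]
317 233 [ 0.415  -0.0667  0.0312]
317 240 [ 0.4094 -0.0667  0.034 ]
317 250 [ 0.4022 -0.0668  0.0398]
[ 0.41941493 -0.06126334  0.04615114] [ 0.39109359 -0.07029997  0.03002341]
16.8667 [ 0.47164416 -0.13824472  0.12314598] [  41.   46.  -10.   96.  -29.   77. -122.]
```

View pics/w_sl.png

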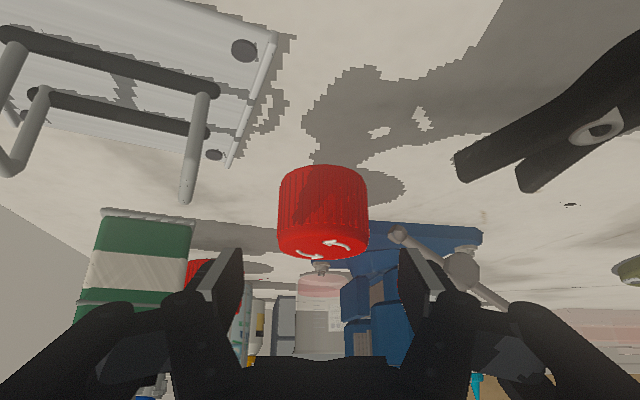

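View pics/s7.png

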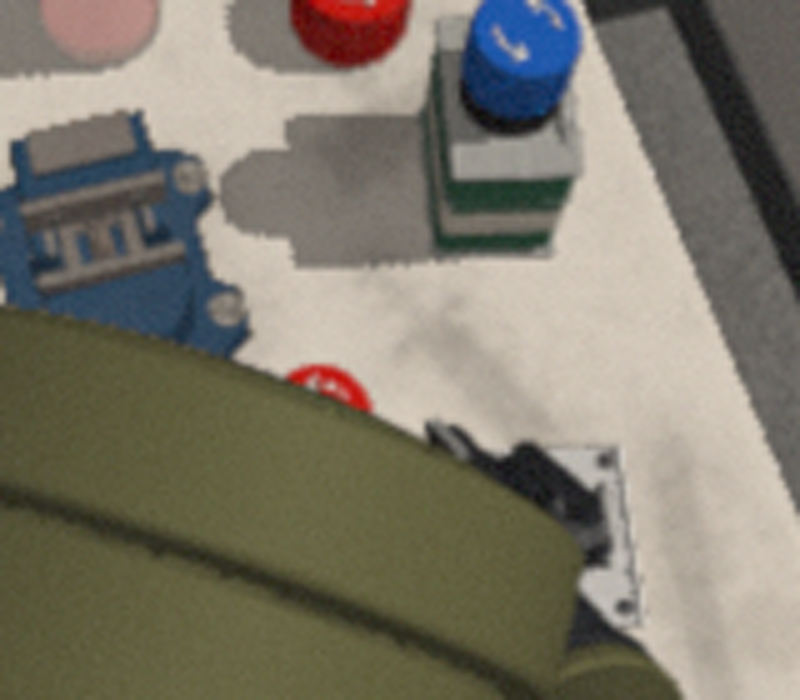

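The handle's end at x≈0.419 would be in the way of the left finger at this slant. I'll back off, take the cap upright again and shift it about 25 mm away from the handle.

```bash
python3 - <<'E'
from h import *
C=np.array([.46,-.07,.0265]);Rg=slant(100,50,1);a=Rg[:,0]
Ro=R([0,0,-1],J(-90))
servo_line(C-a*.09+[0,0,.05],Rg,.2)
move_to([.46,-.07,.12],Ro)
servo_line([.46,-.07,.0285],Ro,.12)
set_gripper(0,50);s=read_state();print(s['time_s'],s['opening'],s['force'].round(1),s['position'].round(4))
servo_line([.46,-.07,.045],Ro,.1)
servo_line([.477,-.045,.045],Ro,.1)
servo_line([.477,-.045,.031],Ro,.1)
z=.031
for i in range(8):
    s=read_state();print(round(s['time_s'],2),s['position'].round(4),s['force'].round(1))
    if s['force'][2]>2: break
    z-=.0012;servo_line([.477,-.045,z],Ro,.03)
set_gripper(0.78)
servo_line([.477,-.045,.13],Ro,.2)
p,d,T=shot('w_down2');s=read_state();print(s['time_s'])
W=cloud('wrist',d,T);I=p.astype(int)
red=(I[...,0]>100)&(I[...,1]<80)&(I[...,2]<80)
n,l,st,cc=cv2.connectedComponentsWithStats(red.astype(np.uint8))
for i in range(1,n):
    if st[i,4]>500:
        mk=cv2.morphologyEx((l==i).astype(np.uint8),cv2.MORPH_CLOSE,np.ones((15,15)))>0
        Q=W[mk];Q=Q[~np.isnan(Q[:,0])];z=np.percentile(Q[:,2],80);t=Q[abs(Q[:,2]-z)<.003]
        print(cc[i].round(),z,'circ',cv2.minEnclosingCircle((t[:,:2]*1000).astype(np.float32)))
C=np.array([.477,-.045,.0265]);
for az in(75,80,85):
  Rg=slant(az,50,1);a=Rg[:,0]
  for P in (C-a*.09+[0,0,.04],C-a*.06,C):
    q=inverse_kinematics(P,Rg);print(az,None if q is None else np.round(q,0).tolist())
E
```

```text
19.9917 0.5581316769478573 [-0.5 -0.4  7.4] [ 0.4605 -0.0702  0.0294]
21.05 [ 0.4762 -0.0455  0.0306] [ 0.8 -0.  -0.8]
21.3 [ 0.4769 -0.0452  0.03  ] [-0.1  0.2 -1.8]
21.55 [ 0.4771 -0.0451  0.0294] [-1.5 -0.1  7.6]
22.5833
[ 14. 108.] 0.05233477565178865 circ ((539.9140625, 136.99087524414062), 27.341800689697266)
[320. 206.] 0.040953365406789906 circ ((476.79534912109375, -44.76620101928711), 24.801307678222656)
75 [48.0, 40.0, -12.0, 115.0, -46.0, 59.0, -122.0]
75 [48.0, 46.0, -15.0, 117.0, -49.0, 50.0, -117.0]
75 [46.0, 50.0, -20.0, 120.0, -54.0, 41.0, -113.0]
80 [46.0, 41.0, -11.0, 111.0, -42.0, 62.0, -122.0]
80 [45.0, 47.0, -13.0, 114.0, -45.0, 54.0, -118.0]
80 [43.0, 51.0, -17.0, 117.0, -49.0, 46.0, -115.0]
85 [44.0, 42.0, -10.0, 107.0, -39.0, 66.0, -123.0]
85 [43.0, 48.0, -12.0, 110.0, -41.0, 58.0, -119.0]
85 [41.0, 51.0, -15.0, 114.0, -45.0, 50.0, -116.0]
```

View pics/w_down2.png

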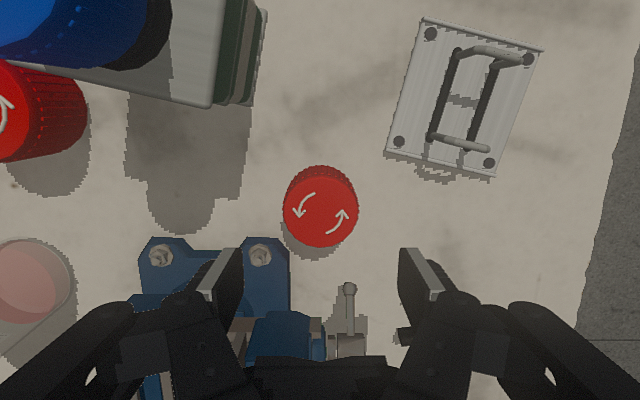

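```bash
python3 - <<'E'
from h import *
C=np.array([.477,-.045,.027]);Rg=slant(80,50,1);a=Rg[:,0]
move_to(C-a*.09+[0,0,.04],Rg)
servo_line(C-a*.06,Rg,.15)
servo_line(C-a*.02,Rg,.1);s=read_state();print(s['time_s'],s['force'].round(1))
if np.linalg.norm(s['force'])>5: raise SystemExit
servo_line(C,Rg,.06)
s=read_state();print(s['time_s'],s['position'].round(4),s['force'].round(1),s['moment'].round(2))
shot('w_sg');q,d=snapshot('scene');save('s8',q,(200,340,270,430),5)
E
```

```text
24.6 [ 0.3 -1.  -0. ]
25.0833 [ 0.4769 -0.0446  0.0268] [ 0.   0.4 -0. ] [-0.83  0.12  0.02]
```

View pics/w_sg.png

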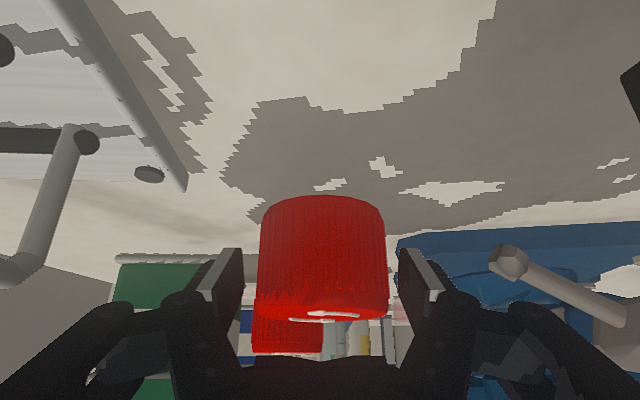

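The cap at (322,255) lies centred between the pads, and no forces show. Next I'll close the jaws and lift.

```bash
python3 - <<'E'
from h import *
Rg=slant(80,50,1)
set_gripper(0,50);s=read_state();print(s['time_s'],s['opening'],s['position'].round(4),s['force'].round(1),s['moment'].round(2))
p=s['position'].copy();p[2]+=.03;servo_line(p,Rg,.08)
s=read_state();print(s['time_s'],s['opening'],s['position'].round(4),s['force'].round(1))
p[2]=.17;servo_line(p,Rg,.2)
shot('w_sl2');s=read_state();print(s['time_s'],s['opening'],np.round(s['joints'],0))
cr=np.radians(-13.2);e=np.array([np.cos(cr),np.sin(cr),0])
Cs=np.array([.546,-.142,.031])+.006*e
for th in (40,):
  for dz in (.12,.06,.001):
    q=inverse_kinematics(Cs+[0,0,dz],slant(180-13.2,th,-1));print(th,dz,None if q is None else np.round(q,0).tolist())
E
```

```text
25.4833 0.5691834617588512 [ 0.4771 -0.0453  0.0273] [-1.  -2.7  4.6] [-0.43  0.15  0.13]
26.0083 0.5678686519333143 [ 0.4772 -0.0455  0.0577] [ 0.2  0.  -1.7]
26.775 0.5662691941070253 [  41.   36.  -14.  114.  -46.   60. -127.]
40 0.12 [35.0, 62.0, -59.0, 67.0, 30.0, 111.0, 57.0]
40 0.06 [38.0, 71.0, -70.0, 69.0, 39.0, 111.0, 49.0]
40 0.001 [39.0, 75.0, -70.0, 70.0, 43.0, 108.0, 49.0]
```

View pics/w_sl2.png

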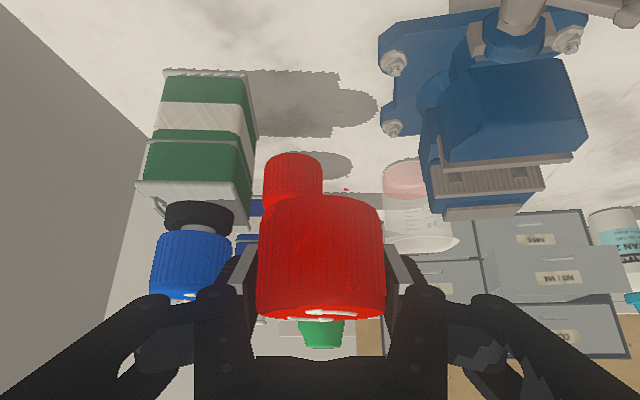

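```bash
python3 - <<'E'
from h import *
cr=np.radians(-13.2);e=np.array([np.cos(cr),np.sin(cr),0])
Cs=np.array([.546,-.142,.031])+.007*e
Wp=[.50,-.10,.30]
for a in (-60,-20,20,50,77):
    q=inverse_kinematics(Wp,R([0,0,-1],J(a)));print(a,None if q is None else np.round(q,0).tolist())
Rm=R([0,0,-1],J(-40));move_to(Wp,Rm);s=read_state();print(s['time_s'],np.round(s['joints'],0))
move_to(Wp,R([0,0,-1],J(50)));s=read_state();print(s['time_s'],np.round(s['joints'],0),s['opening'])
for dz in (.12,.06,.001):
    q=inverse_kinematics(Cs+[0,0,dz],slant(180-13.2,40,-1));print(dz,None if q is None else np.round(q,1).tolist())
E
```

```text
-60 [35.0, 19.0, -36.0, 98.0, 12.0, 67.0, -65.0]
-20 [45.0, 22.0, -53.0, 98.0, 19.0, 69.0, -32.0]
20 [54.0, 28.0, -70.0, 98.0, 27.0, 74.0, -2.0]
50 [54.0, 28.0, -70.0, 98.0, 27.0, 74.0, 28.0]
77 [54.0, 28.0, -70.0, 98.0, 27.0, 74.0, 55.0]
28.025 [ 40.  20. -44.  98.  15.  68. -48.]
29.2583 [ 52.  27. -67.  98.  25.  73.  30.] 0.5702031539326101
0.12 [35.4, 62.2, -59.3, 66.7, 30.0, 110.8, 56.6]
0.06 [35.8, 66.1, -59.0, 69.0, 32.9, 106.4, 55.8]
0.001 [35.5, 69.7, -57.3, 70.3, 35.1, 102.2, 56.1]
```

```bash
python3 - <<'E'
from h import *
cr=np.radians(-13.2);e=np.array([np.cos(cr),np.sin(cr),0])
Cs=np.array([.546,-.142,.031])+.007*e
Rp=slant(180-13.2,40,-1)
move_to(Cs+[0,0,.075],Rp);s=read_state();print(s['time_s'],np.round(s['joints'],1),s['position'].round(4),(Cs).round(4),s['opening'])
shot('w_pl');q,d=snapshot('scene');save('s9',q,(230,350,310,430),6)
E
```

```text
30.1167 [ 35.8  65.1 -59.5  68.5  32.3 107.5  55.8] [ 0.5534 -0.1428  0.1073] [ 0.5528 -0.1436  0.031 ] 0.5727367185871326
```

View pics/w_pl.png

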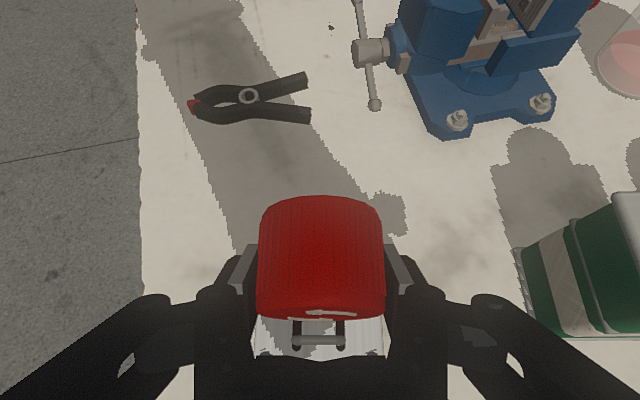

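View pics/s9.png

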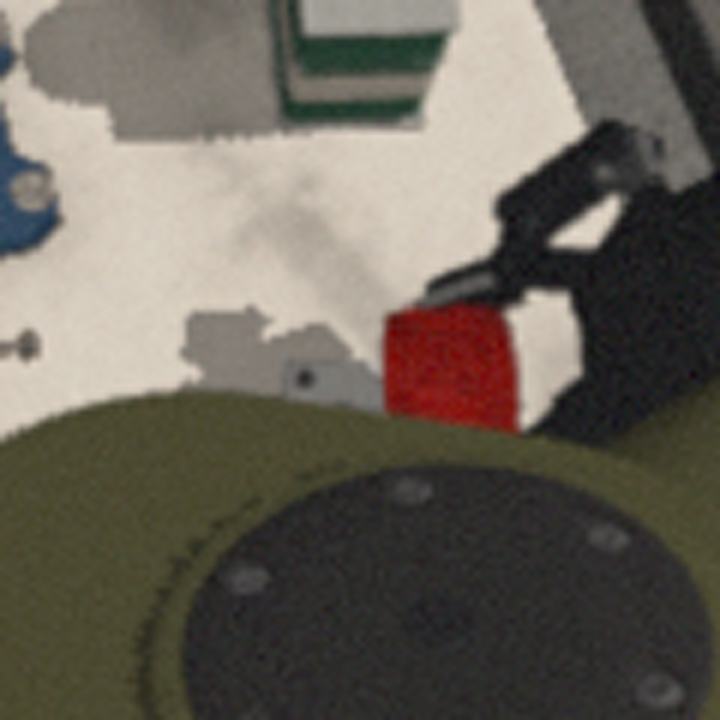

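```bash
python3 - <<'E'
from h import *
B=np.load('/tmp/w_pl.npz');W=cloud('wrist',B['d'],B['T']);I=B['p'].astype(int)
cr=np.radians(-13.2);e=np.array([np.cos(cr),np.sin(cr),0]);f=np.array([-np.sin(cr),np.cos(cr),0])
S=np.array([.546,-.142,0])
red=(I[...,0]>80)&(I[...,1]<60)&(I[...,2]<60);red[:190]=0;red[325:]=0;red[:,:255]=0;red[:,390:]=0
red=cv2.erode(red.astype(np.uint8),np.ones((3,3)))>0
Q=W[red];Q=Q[~np.isnan(Q[:,0])];d=Q-S
X,Y,Z=d@e,d@f,d[:,2]
print('along',np.percentile(X,[0.5,2,50,98,99.5]).round(4),'zmax',np.percentile(Z,99).round(4))
# axis pitch: ridge z max vs X
for lo in np.arange(-.02,.02,.008):
    m=(X>lo)&(X<lo+.008)
    if m.sum()>20:
        c,r=circ(np.c_[Y[m],Z[m]]);print(lo.round(3),m.sum(),np.percentile(Z[m],98).round(4),c.round(4),r.round(4))
h=W[330:348,292:345].reshape(-1,3);h=h[h[:,2]>.03];d=h-S;print('hoop+',len(h),np.median(d@e).round(4),np.median(d@f).round(4),h[:,2].max())
E
```

```text
along [-0.018  -0.0172  0.0042  0.0206  0.0207] zmax 0.1333
-0.02 1665 0.1328 [0.0015 0.1075] 0.0246
-0.012 2494 0.1332 [0.0015 0.1074] 0.0249
-0.004 2678 0.1331 [0.0016 0.1074] 0.0249
0.004 2913 0.1331 [0.0016 0.1076] 0.0248
0.012 3194 0.1328 [0.0015 0.1078] 0.0241
hoop+ 516 0.027 0.0004 0.04552452432913079
```

```bash
python3 - <<'E'
from h import *
cr=np.radians(-13.2);e=np.array([np.cos(cr),np.sin(cr),0]);f=np.array([-np.sin(cr),np.cos(cr),0])
Cs=np.array([.546,-.142,.031])+.007*e-.0005*f-.0005*e
Rp=slant(180-13.2,40,-1)
servo_line(Cs+[0,0,.02],Rp,.08);s=read_state();print(s['time_s'],s['position'].round(4),s['force'].round(1))
f0=s['force'].copy();dz=.006
servo_line(Cs+[0,0,dz],Rp,.05)
for i in range(10):
    s=read_state();print(round(s['time_s'],2),(s['position']-Cs).round(4),(s['force']-f0).round(1),s['opening'].round(3))
    if np.linalg.norm(s['force']-f0)>3.5: break
    dz-=.0012;servo_line(Cs+[0,0,dz],Rp,.03)
shot('w_pl2')
E
```

```text
31.0583 [ 0.5524 -0.1437  0.0512] [ 0.2  0.8 -1. ]Traceback (most recent call last):
  File "<stdin>", line 9, in <module>
AttributeError: 'float' object has no attribute 'round'
```

```bash
python3 - <<'E'
from h import *
cr=np.radians(-13.2);e=np.array([np.cos(cr),np.sin(cr),0]);f=np.array([-np.sin(cr),np.cos(cr),0])
Cs=np.array([.546,-.142,.031])+.007*e-.0005*f-.0005*e
Rp=slant(180-13.2,40,-1)
f0=np.array([.2,.8,-1]);dz=.006
for i in range(10):
    s=read_state();print(round(s['time_s'],2),(s['position']-Cs).round(4),(s['force']-f0).round(1),round(s['opening'],3))
    if np.linalg.norm(s['force']-f0)>3.5: break
    dz-=.0012;servo_line(Cs+[0,0,dz],Rp,.03)
shot('w_pl2')
E
```

```text
31.49 [-0.0002 -0.      0.0057] [ 0.2 -0.2  0.3] 0.569
31.74 [0.     0.     0.0049] [-0.3 -0.5  0.2] 0.564
31.99 [-0.     -0.      0.0036] [-0.1 -0.7  0.6] 0.568
32.24 [-0.     -0.      0.0023] [-0.  -0.7 -0.7] 0.572
32.49 [-0.     -0.0001  0.0011] [-0.6 -0.5  0.1] 0.566
32.74 [-0.0001 -0.0002  0.0008] [-1.3 -2.   6.2] 0.572
```

View pics/w_pl2.png

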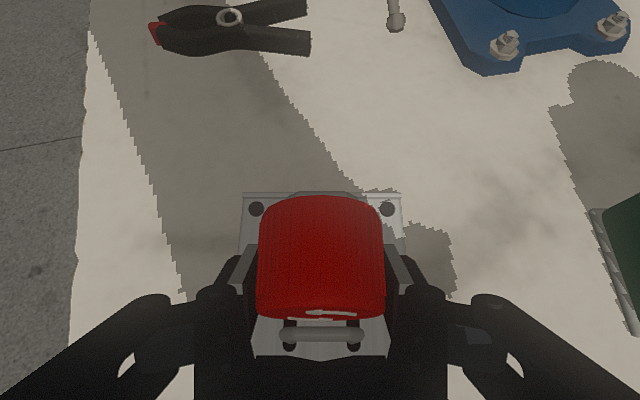

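The cap made contact at seat height. The near hoop shows at (320,335), with the cap just inside it. Next I'll release and back out along the fingers.

```bash
python3 - <<'E'
from h import *
Rp=slant(180-13.2,40,-1);a=Rp[:,0]
set_gripper(0.8);s=read_state();print(s['time_s'],s['force'].round(1))
p=s['position'].copy()
servo_line(p-a*.03,Rp,.06);servo_line(p-a*.10,Rp,.15)
s=read_state();print(s['time_s'],s['force'].round(1))
p,d,T=shot('w_fin');q,d=snapshot('scene');save('s10',q,(230,350,310,430),6)
E
```

```text
33.125 [ 0.5 -0.5  0.4]
34.3917 [ 0.2 -0.  -0.3]
```

View pics/w_fin.png

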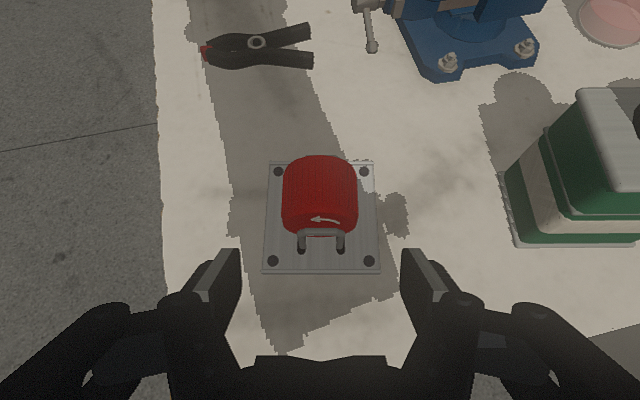

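View pics/s10.png

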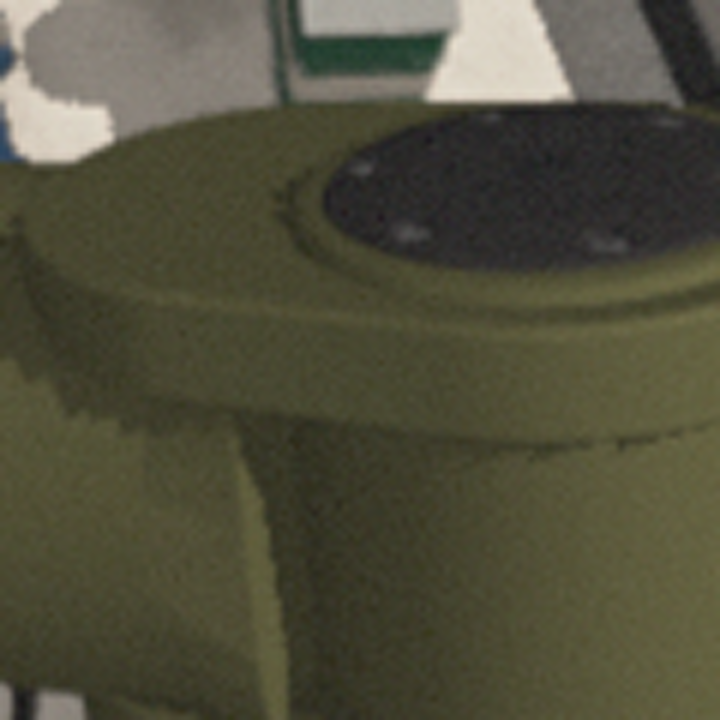

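The wrist picture shows the cap standing on edge in the cradle at (320,195), behind the near hoop and clear of the fingers. One last check: the cap's pose, and the bystanders against the first pictures.

```bash
python3 - <<'E'
from h import *
Rp=slant(180-13.2,40,-1)
B=np.load('/tmp/w_fin.npz');W=cloud('wrist',B['d'],B['T']);I=B['p'].astype(int)
cr=np.radians(-13.2);e=np.array([np.cos(cr),np.sin(cr),0]);f=np.array([-np.sin(cr),np.cos(cr),0]);S=np.array([.546,-.142,0])
red=(I[...,0]>80)&(I[...,1]<60)&(I[...,2]<60);red[:150]=0;red[240:]=0;red[:,:275]=0;red[:,365:]=0
red=cv2.erode(red.astype(np.uint8),np.ones((3,3)))>0
Q=W[red];Q=Q[~np.isnan(Q[:,0])];d=Q-S;X,Y,Z=d@e,d@f,d[:,2]
print('along',np.percentile(X,[1,99]).round(4))
for lo in (-.016,-.004,.008):
    m=(X>lo)&(X<lo+.008);c,r=circ(np.c_[Y[m],Z[m]]);print(lo,c.round(4),r.round(4))
s=read_state();p=s['position'].copy();p[2]+=.12;p[0]-=.0
try: servo_line(p,Rp,.2)
except Unreachable as ex: print(ex)
move_to([.45,-.3,.35],R([0,0,-1],J(50)))
q,d=snapshot('scene');save('s11',q);t,d=snapshot('top');save('t11',t)
print(read_state()['time_s'],read_state()['force'].round(1))
T0=np.load('/tmp/scene.npz')['p'];save('cmp',np.hstack([T0[90:340,230:430],q[90:340,230:430]]),None,2)
E
```

```text
along [-0.0178  0.0203]
-0.016 [-0.0005  0.0319] 0.0248
-0.004 [-0.0006  0.0319] 0.0249
0.008 [-0.0005  0.0318] 0.0248
the arm cannot follow that straight line within its joint ranges
35.825 [ 0.2 -0.1  0.1]
```

View pics/cmp.png

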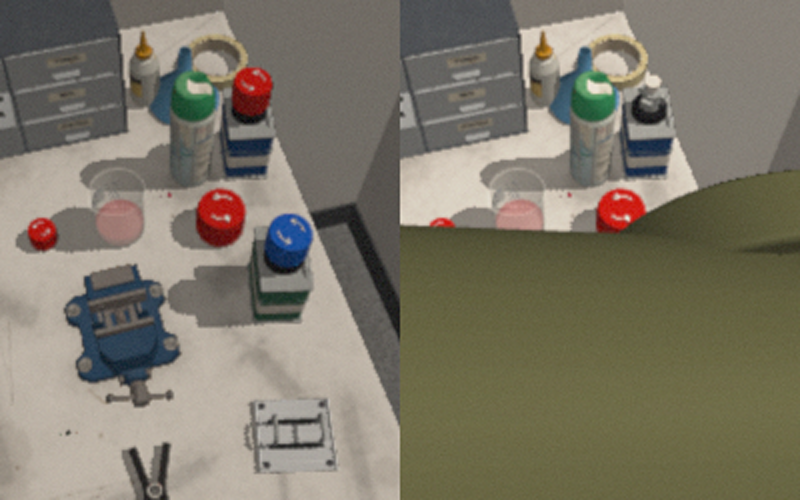

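The aerosol and the beaker are unmoved, but the arm hides the cradle. I'll swing it aside and look again.

```bash
python3 - <<'E'
from h import *
movej([72.794, 29.078, -13.613, 85.955, 7.202, 65.827, -8.869])
q,d=snapshot('scene');print(read_state()['time_s'])
T0=np.load('/tmp/scene.npz')['p'];save('cmp2',np.hstack([T0[90:370,230:430],q[90:370,230:430]]),None,2)
save('cr',q,(275,340,335,420),8)
W=cloud('scene',d);print(W[300:312,370:385].reshape(-1,3)[::20].round(3).tolist())
E
```

```text
37.2083
[[0.533, -0.128, 0.017], [0.534, -0.143, 0.061], [0.544, -0.147, 0.057], [0.531, -0.136, 0.013], [0.532, -0.15, 0.054], [0.542, -0.155, 0.054], [0.528, -0.144, 0.012], [0.53, -0.157, 0.051], [0.54, -0.162, 0.049]]
```

View pics/cmp2.png

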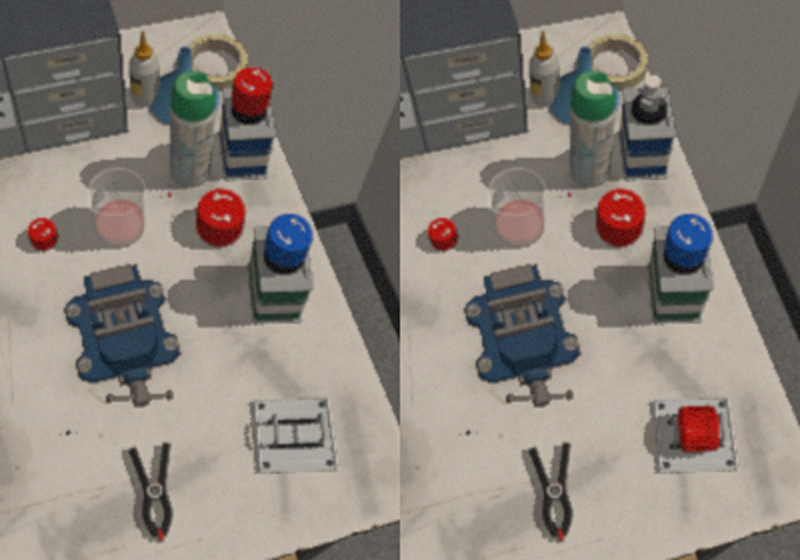

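View pics/cr.png

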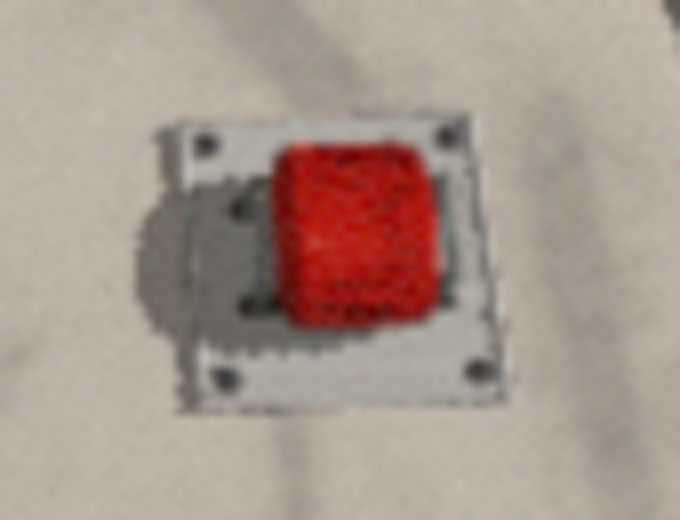

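The before-and-after view shows the cap on its edge between the hoops, and all the other things are where they started. Handing in.

```bash
python3 -c "
from workcell import *
finish_job();print(read_state()['time_s'])"
```

```text
the job is handed in; nothing more can be done
the job is handed in; nothing more can be done
```

The red cap is off the blue can and stands on its edge in the drip cradle, let go. I handed the job in at about 37 s of the 58 s allowed.

**What I did**
- **Opening:** I pressed the cap about 5.6 mm (12 N), turned it 60° anticlockwise without slipping and lifted it straight off.
- **Standing it down:** I stood it mouth down on the worktop and let go. The end of the vice handle was in the way of the slanted grip, so I picked it up upright, moved it about 30 mm and let go again.
- **Into the cradle:** I took it at a 50° slant, set it down on the bars until I felt contact (about 6 N), released it and moved the arm back to its start pose.

**Last checks**
- **Cap pose:** it is level, with its axis along the cradle's. Its middle is about 1 mm from the seat along the hoops and 0.5 mm across. Its height measured 31.9 mm against 31 mm, within the camera's accuracy.
- **Other things:** in the before-and-after pictures the aerosol, beaker and clamp have not moved.
- **Disagreed:** the planned straight lift away from the cradle was refused as unreachable, so the arm left by a joint move instead. The pictures afterwards show the cap still in place.

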